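# Slide the turned disc through the guard flap

## Robot

A 6-joint arm with a two-finger parallel gripper is mounted at the origin on the work surface. World frame = base frame: x ahead of the robot, y to its left, z up, the work surface at z = 0. Lengths are in m, angles in rad, forces in N, time in s.
With the tool pointing down it reaches from about 0.25 to 0.775 m from the base axis. Payload 8.9 kg.
Tool frame: the origin (TCP) lies midway between the tips of the shut fingers; the grasp point (between the pads) lies 19 mm behind it; x points along the fingers, z is the direction in which the jaws open and shut, and the axes are right-handed (so a half turn about x gives the same grasp; the last joint's range is limited). The gripper opens to 85 mm and grips with 20 to 120 N. Pads are 22 mm wide; open, the fingers measure 114 mm over their backs; the gripper's body (76 mm by 85 mm) begins 54 mm behind the grasp point. The pads swing forward as they close: fully open they stand 13 mm farther back than shut.
Start: joints at [-1.459, 0.291, -0.153, 1.127, 0, 1.431], TCP at [0.13, -0.509, 0.231] pointing down, gripper open.
Joint ranges: [-2.52, 2.52], [-0.91, 1.74], [-1.3, 1.37], [-1.96, 2.02], [-1.52, 1.47], [-3.14, 3.14]. Speed limits (rad/s): [2.22, 2.22, 2.79, 3.14, 3.14, 3.14].

## Interface

Orientations are given as a 3x3 rotation matrix whose columns are the frame's x, y, z axes.
In Python, from cell import r, eyes gives the robot as it stands.
- The arm moves only by the tool arm_command, never from a script. Its argument "motion" is a list of rows, each a list of 7 numbers: the shift along the tool's x, y, z in m, then the turn, a rotation vector about the tool's x, y, z in degrees, then the opening, from -1 (shut) to 1 (fully open). A call has 1 to 12 rows; each row shifts and turns the commanded pose from where the row before left it, along the tool's axes as they then stand; what a row does not reach is not made up. A row lasts 1/10 s, in which the tool goes at most 50 mm and 8.59 degrees, less where a joint would pass 70% of its speed; a pose out of reach is approached as far as the arm can. A call with a gripper value outside its range is refused whole. The fingers move at their own pace and stop on an object; the grip force is fixed at half the most. Time passes only in rows, so rows that do not move let the fingers close. It gives the time, the measured TCP pose, the force and the opening at its end, in the units of the state.
- r.state(): the state, without advancing time (a new reading comes with each control period).
- eyes.camera(name): name is "scene" or "top" or "wrist"; returns the picture (400x640x3 uint8, red, green, blue); there is no depth.
- eyes.calibration(name): a dict with "intrinsics" (3x3 intrinsics, pixels), "camera_from_world" (4x4, takes a point from world to camera coordinates). Camera axes: x right, y up, looking along -z (the intrinsics and any distortion apply to the point x, -y, -z); pixel columns grow to the right and rows downward; lengths in m; the calibration is good to about 2 mm. A picture is of the moment at which its call begins: read the wrist's pose just before it. calibration takes no time and is no camera call; for the wrist camera it gives the pose at the moment of the call.
- r.hand_in(): hands the job in, once; it reports no verdict.
The state is a dict: "t": time; "joint_pos": joint angles; "qd": joint speeds; "tau": joint torques, N m; "eef_pos": TCP position; "tcp_rot": TCP orientation; "contact_force": force on the tool from outside, world axes, zero at the start; "wrist_torque": the same for the moment, N m; "width": finger opening in m.
Only numpy, scipy, OpenCV 4.12 (cv2) and the standard library are available. Lean on these libraries where they do the work, as an engineer would, in place of code of your own. Each camera call takes 0.05 s, during which the arm holds its last target.

## Task

With the fingertips, push the round turned wooden disc across the deck until it is in front of the hatch, then on through the hanging flap so that it goes down the slide into the catch tray, and draw the fingers back so that the flap swings shut. Never lift the disc off the deck. Leave the square wooden block on the deck, the jar and the chuck key where they are.

Things in the scene. Friction and masses are not known exactly. Their poses are not given: they have to be found in the camera images.
- hatch: The fixed pass-through hatch; position and yaw (up to 0.25 rad) vary. Origin on the bench below the middle of the flap; z up, x from the robot's side through the flap to slide and tray, y to the left. Near side (x -200 to 0 mm, y -190 to +190 mm): a level plywood deck, top 70 mm above the bench, open at its near edge and both sides. At the deck's far edge: the guard, flap, slide and tray.
- flap (a joint): Flap: aluminium sheet 108 mm wide, 4 mm thick, 50 g, hanging from the hinge rod to 4 mm above the deck, closing the opening. 0 rad = hanging shut; grows to 1.5 as its lower edge swings away from the robot (hatch +x) and up; cannot swing towards the robot. Falls shut by its weight in about a second. The disc itself pushes it open easily (under 1 N).
- hatch_mouth (a point): Point on the deck top at the middle of its far edge, under the shut flap (hatch frame 0, 0, 70 mm). Along this edge (x 0 to 14 mm) stands a low wooden guard with clear panes, top 58 mm above the deck; its one opening is 112 mm wide (y -56 to +56), 50 mm high, with the hinge rod (radius 4 mm, centre 54 mm above the deck) across its top.
- tray_floor (a point): Middle of the catch tray's floor (hatch frame 145, 0, 8 mm). The deck ends at x = 0; from there a polished steel slide falls at 36 degrees to the polished tray floor. A disc whose centre is about 10 mm past x = 0 tips and slides down by itself. Tray inside: x 86 to 204 mm, y -70 to +70 mm, walls 50 mm high.
- disc: The round turned wooden disc with copper dots round its rim, 68 mm diameter, 30 mm high, about 85 g (60 to 120), lying flat on the deck 95 to 120 mm to the left or the right of the hatch's middle line and 65 to 105 mm before the flap. Origin: centre of its underside, z up. Friction on the deck about 0.6.
- disc_center (a point): Centre of the disc, 15 mm above the centre of its underside.
- block: Square wooden block, 44 x 44 mm, 42 mm high, on the deck on the side where the disc is not, 95 to 120 mm from the middle line. Origin: centre of its underside. Not to be disturbed.
- jar: Jar of finish, 60 mm diameter, 75 mm high, on the bench left of the tray. Origin: centre of its underside. Not to be disturbed.
- key: Steel T-handled chuck key, about 110 mm long with an 80 mm cross bar, lying on the bench right of the tray. Origin near the middle of its shaft on the bench. Not to be disturbed.
Things that resemble listed ones, but are neither listed nor needed, are in the scene too. Leave any green or pink look-alike of the disc alone.

How it is judged:
On the way, in this order (a step that is already met when the one before it is completed fails the run):
1. the disc, in front of the opening, pushes the flap open (value of joint flap above 0.3 rad and x of disc_center in the frame of hatch between -0.034 and 0.03 m and y of disc_center in the frame of hatch between -0.03 and 0.03 m).
2. the disc has gone through the flap onto the slide (x of disc_center in the frame of hatch above 0.045 m).
At the end, for the whole second after the job is handed in: The disc lies at rest in the catch tray, the flap hangs shut (within 0.08 rad), and block, jar and chuck key are within 20 mm of where they stood (x of disc_center in the frame of hatch between 0.085 and 0.21 m and y of disc_center in the frame of hatch between -0.07 and 0.07 m and z of disc_center in the frame of hatch below 0.06 m and linear speed of disc below 0.02 m/s and value of joint flap below 0.08 rad and distance of each of block, jar, key from where it was at the start of the episode below 0.02 m); the robot touches nothing.
It fails at once if the disc is lifted more than 8 mm off the deck (z of disc_center in the frame of hatch above 0.093 m).
It fails at once if the square block is moved more than 20 mm (distance of block from where it was at the start of the episode above 0.02 m).
It fails at once if the jar is moved more than 20 mm (distance of jar from where it was at the start of the episode above 0.02 m).
It fails at once if the chuck key is moved more than 20 mm (distance of key from where it was at the start of the episode above 0.02 m).
It also fails if it takes over 43 s, if anything falls off the work surface, if the arm or the gripper's body presses on something with over 40 N, if the wrist force passes 120 N, or if a joint passes its speed limit or range.

## Working session

There is one attempt and no reset: what is moved stays moved. The work goes in short steps, Python scripts to look and compute and a tool call to move; the robot and the scene stay as the last step left them, time stands still between calls to the robot, and variables do not carry over. Pictures are saved under pics/ and viewed, and the job is handed in when it is done.

Besides the shell and the picture viewer there is one more tool, called as a command line: name --pt "numbers of a row" for each row, then --argument value for the rest. arm_command: Moves the arm, as the interface text tells. Its arguments: {"type":"object","properties":{"motion":{"type":"array","items":{"type":"array","items":{"type":"number"}}}},"required":["motion"]}

```bash
mkdir -p pics; ls; python3 - <<'E'
from cell import r, eyes
import cv2
for n in("scene","top"):
    cv2.imwrite(f"pics/{n}0.png",eyes.camera(n)[:,:,::-1])
    c=eyes.calibration(n);print(c)
s=r.state();print(s)
E
```

```text
pics
{'intrinsics': array([[402.39903365,   0.        , 323.51414546],
       [  0.        , 402.39903365, 196.43224012],
       [  0.        ,   0.        ,   1.        ]]), 'camera_from_world': array([[-0.1681826 ,  0.98572979,  0.00716861,  0.07599706],
       [-0.62575034, -0.11237732,  0.7718859 ,  0.3043319 ],
       [ 0.76167652,  0.12533202,  0.63572067, -1.42864336],
       [ 0.        ,  0.        ,  0.        ,  1.        ]])}
{'intrinsics': array([[367.09541926,   0.        , 323.99428718],
       [  0.        , 367.09541926, 197.65977587],
       [  0.        ,   0.        ,   1.        ]]), 'camera_from_world': array([[-0.07617352, -0.99708873, -0.00341377,  0.0378899 ],
       [ 0.97225357, -0.07503481,  0.22156887, -0.61362245],
       [-0.22117998,  0.01355863,  0.97513875, -0.81816359],
       [ 0.        ,  0.        ,  0.        ,  1.        ]])}
{'t': 0.1, 'joint_pos': array([-1.45930693e+00,  2.91193778e-01, -1.54074738e-01,  1.12668980e+00,
        3.45069450e-05,  1.43149262e+00]), 'qd': array([ 3.28077241e-04, -1.52986579e-03,  2.11082698e-03, -3.07771852e-04,
       -1.01966451e-03, -5.34799031e-05]), 'tau': array([ 2.27702476e-03, -5.37978780e+01,  3.31918466e+01,  9.30030219e-03,
       -1.54846616e-04, -1.03439484e-05]), 'eef_pos': array([ 0.13025842, -0.50817229,  0.23079649]), 'tcp_rot': array([[-9.49883663e-05,  9.68715915e-01,  2.48172254e-01],
       [ 1.15861250e-03,  2.48172196e-01, -9.68715241e-01],
       [-9.99999324e-01,  1.95518798e-04, -1.14593984e-03]]), 'contact_force': array([-0.00520841, -0.94509073,  0.29652237]), 'wrist_torque': array([ 0.07618695, -0.02035385,  0.00645011]), 'width': 0.0851506841575857}
```

View pics/scene0.png

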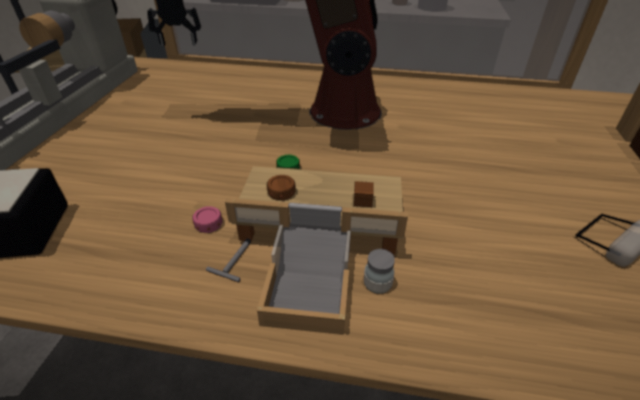

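View pics/top0.png

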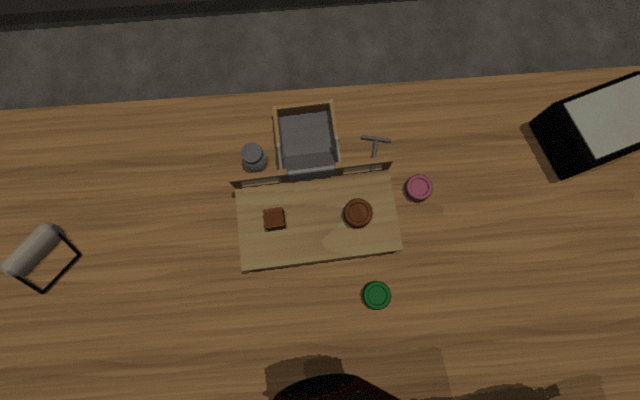

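The top view shows three disc-like things: brown at (358,212) on the deck, green at (377,295) on the bench and pink at (419,187) on the bench. I choose the brown one on the deck. The block is at (274,218), the jar at (254,157) and the key at (375,145). I'll check the choice in a close crop.

```bash
cat > h.py <<'E'
import numpy as np, cv2
from cell import r, eyes
def ray(n,uv,z,c=None):
    c=c or eyes.calibration(n);K=c["intrinsics"];T=c["camera_from_world"]
    d=np.linalg.inv(K)@[uv[0],uv[1],1];d=np.array([d[0],-d[1],-d[2]])
    R=T[:3,:3];o=-R.T@T[:3,3];w=R.T@d
    return o+w*(z-o[2])/w[2]
def proj(n,p):
    c=eyes.calibration(n);K=c["intrinsics"];T=c["camera_from_world"]
    q=T[:3,:3]@p+T[:3,3];q=K@[q[0],-q[1],-q[2]];return q[:2]/q[2]
E
python3 - <<'E'
from h import *
im=cv2.imread("pics/top0.png")
cv2.imwrite("pics/crop1.png",cv2.resize(im[90:280,225:435],None,fx=3.8,fy=3.15*0+3.1,interpolation=cv2.INTER_CUBIC) if 0 else cv2.resize(im[95:280,225:435],None,fx=3.2,fy=3.2,interpolation=cv2.INTER_CUBIC))
im2=cv2.imread("pics/scene0.png")
cv2.imwrite("pics/crop2.png",cv2.resize(im2[145:335,180:420],None,fx=3.1,fy=3.1,interpolation=cv2.INTER_CUBIC))
E
```

```text
(no output)
```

View pics/crop1.png

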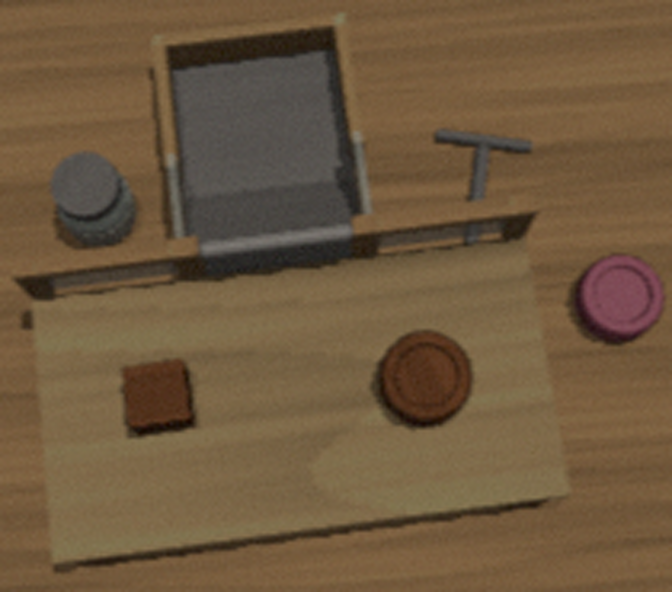

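View pics/crop2.png

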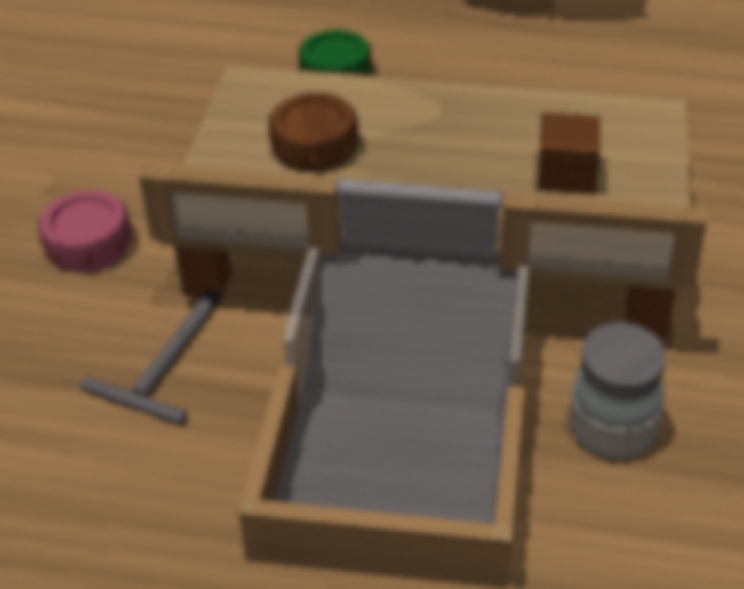

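```bash
python3 - <<'E'
from h import *
o=lambda x,y:(225+x/3.2-.35,95+y/3.2-.35)
A=ray("top",o(53,560),.07);B=ray("top",o(567,491),.07)
print(A,B,np.linalg.norm(A-B))
L=(A-B)[:2];L/=np.linalg.norm(L);X=np.array([L[1],-L[0]])
print("yaw",np.arctan2(X[1],X[0]))
O=((A+B)/2)[:2]+.2*X;print("O",O)
f=lambda p:((p[:2]-O)@X*1e3,(p[:2]-O)@L*1e3)
for n,p,z in(("rodL",(200,243),.128),("rodR",(353,222),.128),("flapbotL",(205,275),.075),("flapbotR",(352,256),.075),("guardNearTopL",(18,277),.128),("gR",(535,210),.128),("block",(157,394),.112)):
    print(n,f(ray("top",o(*p),z)))
im=cv2.imread("pics/top0.png");hsv=cv2.cvtColor(im,cv2.COLOR_BGR2HSV)
m=cv2.inRange(hsv,(0,120,25),(13,255,255));m[:,:230]=0;m[:170]=0;m[260:]=0
m[:, 410:]=0
cs,_=cv2.findContours(m,0,1)
for c in cs:
    if cv2.contourArea(c)>80:
        (x,y),rad=cv2.minEnclosingCircle(c);print((x,y),rad,cv2.contourArea(c),f(ray("top",(x,y),.09)),ray("top",(x,y),.09))
p=eyes
im=cv2.imread("pics/scene0.png");
# scene cross-check of disc and hatch
s=lambda x,y:(180+x/3.1-.35,145+y/3.1-.35)
for n,q,z in(("disc top",(313,122),.10),("deck nearR",(222,70),.07),("deck nearL",(686,102),.07),("flap rodR",(338,184),.128),("rodL",(500,193),.128)):
    w=ray("scene",s(*q),z);print(n,f(w),w)
print(f(ray("top",(358,211),.1)))
E
```

```text
[0.45900098 0.19465935 0.07      ] [ 0.47987804 -0.18147862  0.07      ] 0.3767168971244005
yaw 0.05544684520862169
O [0.66913215 0.01767405]
rodL (np.float64(5.03281373159055), np.float64(53.05204590931393))
rodR (np.float64(6.124946506197934), np.float64(-57.65927576304234))
flapbotL (np.float64(-3.784346805353155), np.float64(55.60836181819697))
flapbotR (np.float64(-3.68563768291006), np.float64(-56.902040702571995))
guardNearTopL (np.float64(-2.9078798263393417), np.float64(184.19533972974708))
gR (np.float64(-2.2597187680156656), np.float64(-188.7315441320114))
block (np.float64(-96.87131766531296), np.float64(96.55540805673623))
(274.2303466796875, 218.3539276123047) 13.207971572875977 344.0 (np.float64(-94.2628151383725), np.float64(98.10709594947454)) [0.56957725 0.11040648 0.09      ]
(357.0, 213.0) 14.560319900512695 587.5 (np.float64(-107.16327297373495), np.float64(-94.81475805683503)) [ 0.56738805 -0.08293382  0.09      ]
disc top (np.float64(-96.43910797864147), np.float64(-92.78742067920574)) [ 0.57798338 -0.08031528  0.1       ]
deck nearR (np.float64(-194.6325044161896), np.float64(-190.94924470756274)) [ 0.48538086 -0.18376798  0.07      ]
deck nearL (np.float64(-197.223364724568), np.float64(191.41128357737304)) [0.46160416 0.19786137 0.07      ]
flap rodR (np.float64(3.78438814552907), np.float64(-54.17114323984056)) [ 0.6759128  -0.03620412  0.128     ]
rodL (np.float64(-0.24329160720998527), np.float64(54.51439002017311)) [0.66586813 0.07209118 0.128     ]
(np.float64(-104.5331810542291), np.float64(-96.70000826050189))
```

```bash
cat >> h.py <<'E'
YAW=0.058;O=np.array([.669,.018]);X=np.array([np.cos(YAW),np.sin(YAW)]);L=np.array([-X[1],X[0]])
W=lambda hx,hy,z:np.r_[O+X*hx+L*hy,z]
H=lambda p:np.round(1e3*np.array([(np.array(p)[:2]-O)@X,(np.array(p)[:2]-O)@L]),1)
def delta(hx,hy,z):
    s=r.state();R=s["tcp_rot"];d=W(hx,hy,z)-s["eef_pos"]
    za=np.degrees(np.arctan2(R[1,2],R[0,2]))
    print("t",s["t"],"hatch",H(s["eef_pos"]),"z",s["eef_pos"][2],"tool delta mm",np.round(R.T@d*1e3,1),"z-axis angle rel hatch x",za-np.degrees(YAW),"w",s["width"],"q",np.round(s["joint_pos"],2))
E
python3 -c "
from h import *
delta(-.101,-.160,.231)"
```

```text
t 0.1 hatch [-568.3 -494.1] z 0.23079648613029694 tool delta mm [ 2.000e-01  5.227e+02 -2.383e+02] z-axis angle rel hatch x -78.9537636327475 w 0.0851506841575857 q [-1.46  0.29 -0.15  1.13  0.    1.43]
```

arm_command --pt "0 0.026 -0.012 0 0 0 0.06" --pt "0 0.026 -0.012 0 0 0 0.06" --pt "0 0.026 -0.012 0 0 0 0.06" --pt "0 0.026 -0.012 0 0 0 0.06" --pt "0 0.026 -0.012 0 0 0 0.06" --pt "0 0.026 -0.012 0 0 0 0.06" --pt "0 0.026 -0.012 0 0 0 0.06" --pt "0 0.026 -0.012 0 0 0 0.06" --pt "0 0.026 -0.012 0 0 0 0.06" --pt "0 0.026 -0.012 0 0 0 0.06"

```text
t: 1.1
eef_pos: [0.3531, -0.3268, 0.2311]
tcp_rot: [[-0.0, 0.969, 0.248], [0.0, 0.248, -0.969], [-1.0, -0.0, -0.0]]
contact_force: [-0.7, -0.9, 0.7]
width: 0.0458
```

arm_command --pt "0 0.026 -0.012 0 0 0 0.06" --pt "0 0.026 -0.012 0 0 0 0.06" --pt "0 0.026 -0.012 0 0 0 0.06" --pt "0 0.026 -0.012 0 0 0 0.06" --pt "0 0.026 -0.012 0 0 0 0.06" --pt "0 0.026 -0.012 0 0 0 0.06" --pt "0 0.026 -0.012 0 0 0 0.06" --pt "0 0.026 -0.012 0 0 0 0.06" --pt "0 0.026 -0.012 0 0 0 0.06" --pt "0 0.026 -0.012 0 0 0 0.06"

```text
t: 2.1
eef_pos: [0.5751, -0.146, 0.2309]
tcp_rot: [[-0.001, 0.969, 0.248], [0.0, 0.248, -0.969], [-1.0, -0.001, -0.0]]
contact_force: [-0.6, -0.3, -0.2]
width: 0.0455
```

arm_command --pt "0 0 0 -7.9 0 0 0.06" --pt "0 0 0 -7.9 0 0 0.06" --pt "0 0 0 -7.9 0 0 0.06" --pt "0 0 0 -7.9 0 0 0.06" --pt "0 0 0 -7.9 0 0 0.06" --pt "0 0 0 -7.9 0 0 0.06" --pt "0 0 0 -7.9 0 0 0.06" --pt "0 0 0 -7.9 0 0 0.06" --pt "0 0 0 -7.9 0 0 0.06" --pt "0 0 0 -7.9 0 0 0.06" --pt "0 0 0 0 0 0 0.06"

```text
t: 3.2
eef_pos: [0.5742, -0.1469, 0.2309]
tcp_rot: [[-0.001, -0.061, 0.998], [0.0, 0.998, 0.061], [-1.0, 0.0, -0.001]]
contact_force: [0.0, -0.3, -0.0]
width: 0.0452
```

```bash
python3 - <<'E'
from h import *
delta(-.101,-.160,.078)
c=eyes.calibration("wrist");im=eyes.camera("wrist")
import pickle;pickle.dump(c,open("w1.pkl","wb"))
cv2.imwrite("pics/w1.png",im[:,:,::-1])
cv2.imwrite("pics/t1.png",eyes.camera("top")[:,:,::-1])
E
```

```text
t 3.2 hatch [-104.2 -159.1] z 0.23089186168351009 tool delta mm [152.9  -0.9   3.3] z-axis angle rel hatch x 0.16593738205951913 w 0.04522737847019534 q [-0.37  0.42  0.04  1.19  0.    1.14]
```

View pics/w1.png

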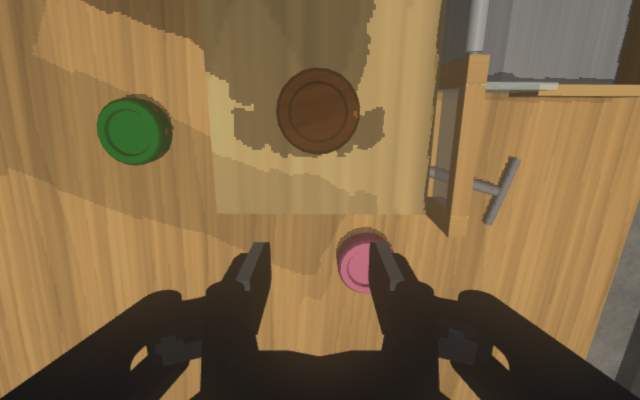

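View pics/t1.png

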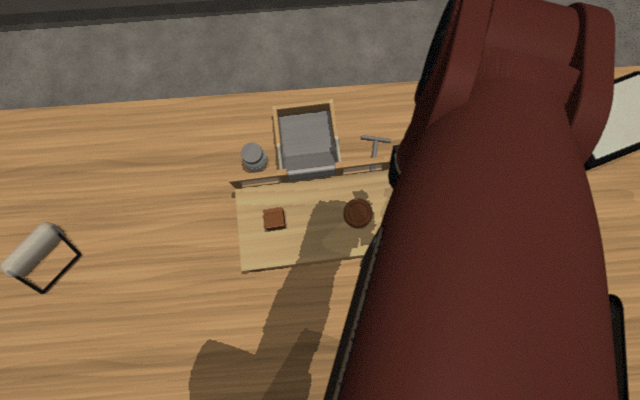

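The wrist view shows the brown disc with a copper dot on its rim, centred at (318,111), which confirms the choice. The deck's right edge runs from (217,214) to (426,213), the guard stands at column 440 to 490, and the pink and green look-alikes are off the deck.

```bash
python3 - <<'E'
from h import *
import pickle;c=pickle.load(open("w1.pkl","rb"))
for n,p,z in(("disc",(318,110.5),.1),("discL",(277,110.5),.1),("discR",(359.5,110.5),.1),("deck nearR corner",(218,214),.07),("deck farR",(426,213),.07),("deck near edge top",(208,100),.07),("rod",(470,50),.128),("guardtop near",(441,140),.07)):
    w=ray("wrist",p,z,c);print(n,H(w),w)
E
```

```text
disc [-106.3  -94.3] [ 0.56830039 -0.08232613  0.1       ]
discL [-138.7  -94.4] [ 0.53596133 -0.08429754  0.1       ]
discR [-73.6 -94.2] [ 0.60102532 -0.0803312   0.1       ]
deck nearR corner [-201.8 -190.5] [ 0.47854958 -0.18389505  0.07      ]
deck farR [  -3.4 -188.9] [ 0.67659866 -0.17074892  0.07      ]
deck near edge top [-202.2  -86.2] [ 0.47209694 -0.07975278  0.07      ]
rod [ -3.4 -54.1] [ 0.66869403 -0.03620426  0.128     ]
guardtop near [   3.9 -120. ] [ 0.67989192 -0.10156392  0.07      ]
```

arm_command --pt "0.022 0 0 0 0 0 0.06" --pt "0.022 0 0 0 0 0 0.06" --pt "0.022 0 0 0 0 0 0.06" --pt "0.022 0 0 0 0 0 0.06" --pt "0.022 0 0 0 0 0 0.06" --pt "0.022 0 0 0 0 0 0.06" --pt "0.012 0 -0.001 0 0 0 0.06" --pt "0.006 0 0 0 0 0 0.06" --pt "0.002 0 0 0 0 0 0.06" --pt "0 0 0 0 0 0 0.06"

```text
t: 4.3
eef_pos: [0.5739, -0.1473, 0.0799]
tcp_rot: [[0.001, -0.058, 0.998], [-0.0, 0.998, 0.058], [-1.0, -0.0, 0.001]]
contact_force: [0.2, 0.0, 0.0]
width: 0.0453
```

arm_command --pt "0 0.008 0 0 0 0 0.06" --pt "0 0.008 0 0 0 0 0.06" --pt "0 0.008 0 0 0 0 0.06" --pt "0 0.008 0 0 0 0 0.06" --pt "0 0.008 0 0 0 0 0.06" --pt "0 0.008 0 0 0 0 0.06" --pt "0 0 0 0 0 0 0.06"

```text
t: 5.0
eef_pos: [0.5705, -0.0979, 0.0793]
tcp_rot: [[-0.0, -0.06, 0.998], [0.0, 0.998, 0.06], [-1.0, 0.0, -0.0]]
contact_force: [-0.1, 0.3, 0.2]
width: 0.0451
```

```bash
python3 - <<'E'
from h import *
delta(-.105,-.036,.078)
import pickle;pickle.dump(eyes.calibration("wrist"),open("w2.pkl","wb"))
cv2.imwrite("pics/w2.png",eyes.camera("wrist")[:,:,::-1])
E
```

```text
t 5.0 hatch [-105.1 -110. ] z 0.07932235407002759 tool delta mm [ 1.4 74.   0.2] z-axis angle rel hatch x 0.11373128000099575 w 0.04512466586504845 q [-0.3   0.52 -0.23  0.82  0.    1.21]
```

View pics/w2.png

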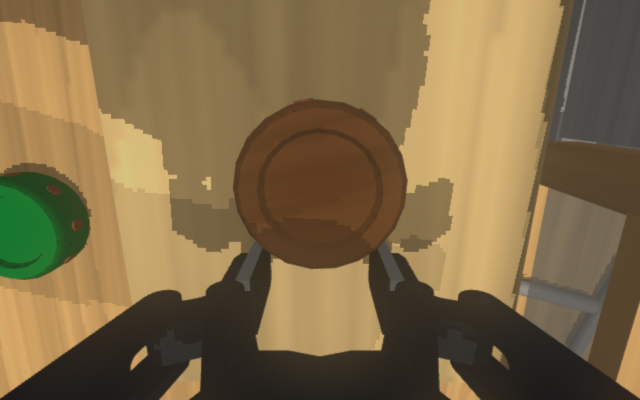

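The disc is centred at (320,184), seated symmetrically between the two fingertips at (262,245) and (380,245).

```bash
python3 - <<'E'
from h import *
import pickle;c=pickle.load(open("w2.pkl","rb"))
print(H(ray("wrist",(320,184),.1,c)))
E
```

```text
[-105.7  -69.5]
```

arm_command --pt "0 0.008 0 0 0 0 0.06" --pt "0 0.008 0 0 0 0 0.06" --pt "0 0.008 0 0 0 0 0.06" --pt "0 0.008 0 0 0 0 0.06" --pt "0 0.008 0 0 0 0 0.06" --pt "0 0.008 0 0 0 0 0.06" --pt "0 0.008 0 0 0 0 0.06" --pt "0 0.006 0 0 0 0 0.06" --pt "0 0.004 0 0 0 0 0.06" --pt "0 0.003 0 0 0 0 0.06" --pt "0 0 0 0 0 0 0.06"

```text
t: 6.15
eef_pos: [0.5666, -0.03, 0.0793]
tcp_rot: [[-0.0, -0.059, 0.998], [0.0, 0.998, 0.059], [-1.0, 0.0, -0.0]]
contact_force: [-0.2, -0.0, 1.5]
width: 0.0451
```

arm_command --pt "0 -0.01 0 0 0 0 0.06" --pt "0 -0.015 0 0 0 0 0.06" --pt "-0.02 -0.015 0 0 0 0 0.06" --pt "-0.03 0 0 0 0 0 0.06" --pt "-0.03 0 0 0 0 0 0.06" --pt "-0.03 0 0 0 0 0 0.06" --pt "-0.03 0 0 0 0 0 0.06" --pt "0 0 0 0 0 0 0.06"

```text
t: 6.95
eef_pos: [0.5711, -0.0724, 0.2235]
tcp_rot: [[0.007, -0.058, 0.998], [-0.002, 0.998, 0.058], [-1.0, -0.002, 0.006]]
contact_force: [0.1, -0.6, 0.1]
width: 0.0456
```

```bash
python3 - <<'E'
from h import *
delta(-.165,-.0,.215)
import pickle;pickle.dump(eyes.calibration("wrist"),open("w3.pkl","wb"))
cv2.imwrite("pics/w3.png",eyes.camera("wrist")[:,:,::-1])
E
```

```text
t 6.95 hatch [-102.9  -84.5] z 0.2234849140503517 tool delta mm [  7.9  84.5 -62.2] z-axis angle rel hatch x -0.022205285128530594 w 0.0456150816891387 q [-0.25  0.39 -0.04  1.14 -0.    1.26]
```

View pics/w3.png

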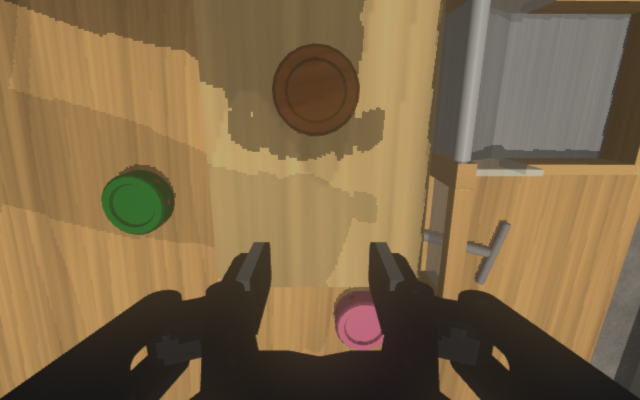

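```bash
python3 - <<'E'
from h import *
import pickle;c=pickle.load(open("w3.pkl","rb"))
for n,p,z in(("disc",(316,89),.1),("rodR",(463,158),.124),("slidewall/pillar R top near",(455,162),.128),("deck R edge",(218,288),.07)):print(n,H(ray("wrist",p,z,c)))
E
```

```text
disc [-105.5   -4.2]
rodR [  1.4 -53. ]
slidewall/pillar R top near [ -5.8 -55.2]
deck R edge [-203.5 -190.7]
```

arm_command --pt "0 0 0 -8.2 0 0 0.06" --pt "0 0 0 -8.2 0 0 0.06" --pt "0 0 0 -8.2 0 0 0.06" --pt "0 0 0 -8.2 0 0 0.06" --pt "0 0 0 -8.2 0 0 0.06" --pt "0 0 0 -8.2 0 0 0.06" --pt "0 0 0 -8.2 0 0 0.06" --pt "0 0 0 -8.2 0 0 0.06" --pt "0 0 0 -8.2 0 0 0.06" --pt "0 0 0 -8.2 0 0 0.06" --pt "0 0 0 -8 0 0 0.06" --pt "0 0 0 0 0 0 0.06"

```text
t: 8.2
eef_pos: [0.5684, -0.071, 0.2182]
tcp_rot: [[-0.002, -0.998, -0.06], [0.0, -0.06, 0.998], [-1.0, 0.002, 0.0]]
contact_force: [0.0, -0.7, 0.4]
width: 0.0452
```

```bash
python3 - <<'E'
from h import *
delta(-.165,-.0,.215)
E
```

```text
t 8.2 hatch [-105.6  -83. ] z 0.21816271200326157 tool delta mm [ 3.3 59.2 83.2] z-axis angle rel hatch x 90.1241291655624 w 0.04522351442469222 q [-0.25  0.39 -0.04  1.14 -0.   -0.31]
```

arm_command --pt "0 0.015 0.02 0 0 0 0.06" --pt "0 0.015 0.02 0 0 0 0.06" --pt "0 0.015 0.02 0 0 0 0.06" --pt "0 0.015 0.02 0 0 0 0.06" --pt "0 0 0 0 0 0 0.06"

```text
t: 8.7
eef_pos: [0.5022, 0.0074, 0.2188]
tcp_rot: [[-0.002, -0.998, -0.056], [0.001, -0.056, 0.998], [-1.0, 0.002, 0.001]]
contact_force: [-0.8, -1.2, -0.1]
width: 0.0455
```

arm_command --pt "0.02 0 0 0 0 0 0.06" --pt "0.02 0 0 0 0 0 0.06" --pt "0.02 0 0 0 0 0 0.06" --pt "0.02 0 0 0 0 0 0.06" --pt "0.02 0 0 0 0 0 0.06" --pt "0.02 0 0 0 0 0 0.06" --pt "0.01 0 0 0 0 0 0.06" --pt "0.007 0 0 0 0 0 0.06" --pt "0.001 0 0 0 0 0 0.06" --pt "0 0 0 0 0 0 0.06"

```text
t: 9.7
eef_pos: [0.5048, 0.0059, 0.0817]
tcp_rot: [[0.001, -0.998, -0.058], [-0.0, -0.058, 0.998], [-1.0, -0.001, -0.0]]
contact_force: [0.4, -0.7, 0.1]
width: 0.0452
```

```bash
python3 - <<'E'
from h import *
delta(-.055,-.003,.079)
cv2.imwrite("pics/s4.png",cv2.resize(eyes.camera("scene")[145:335,180:420,::-1],None,fx=3,fy=3,interpolation=cv2.INTER_CUBIC))
E
```

```text
t 9.7 hatch [-164.7   -2.5] z 0.08168675126298416 tool delta mm [   2.7 -109.7   -0.5] z-axis angle rel hatch x 90.00765971874289 w 0.04520303009832303 q [-0.13  0.39 -0.44  0.74  0.   -0.19]
```

View pics/s4.png

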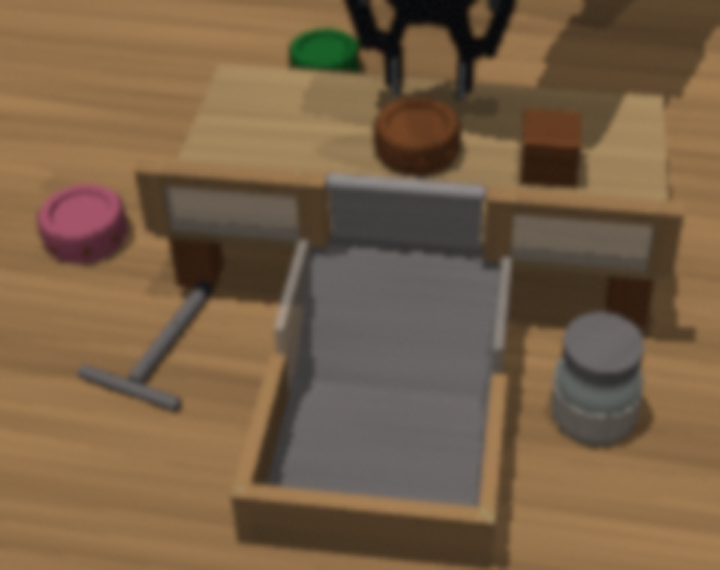

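The disc sits at (417,128), directly ahead of the two fingertips, in line with the flap (328–484, ~210). Next I push towards the flap.

arm_command --pt "0.001 -0.01 0 0 0 0 0.06" --pt "0.001 -0.01 0 0 0 0 0.06" --pt "0 -0.01 0 0 0 0 0.06" --pt "0 -0.009 0 0 0 0 0.06" --pt "0 -0.009 0 0 0 0 0.06" --pt "0 -0.009 0 0 0 0 0.06" --pt "0 -0.009 0 0 0 0 0.06" --pt "0 -0.009 0 0 0 0 0.06" --pt "0 -0.005 0 0 0 0 0.06" --pt "0 -0.003 0 0 0 0 0.06" --pt "0 0 0 0 0 0 0.06"

```text
t: 10.85
eef_pos: [0.5875, 0.011, 0.0792]
tcp_rot: [[0.0, -0.998, -0.059], [-0.0, -0.059, 0.998], [-1.0, -0.0, -0.0]]
contact_force: [-0.4, 1.3, -0.1]
width: 0.045
```

```bash
python3 - <<'E'
from h import *
delta(-.028,-.003,.079)
cv2.imwrite("pics/s5.png",cv2.resize(eyes.camera("scene")[145:335,180:420,::-1],None,fx=3,fy=3,interpolation=cv2.INTER_CUBIC))
E
```

```text
t 10.85 hatch [-81.8  -2.3] z 0.07923462879976476 tool delta mm [  0.2 -53.8  -0.8] z-axis angle rel hatch x 90.05002350084918 w 0.04498590693108185 q [-0.11  0.53 -0.21  0.83  0.   -0.16]
```

View pics/s5.png

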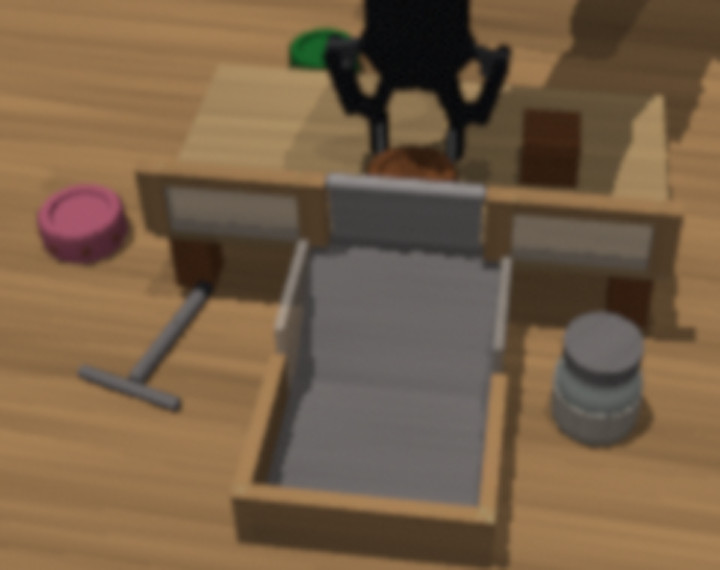

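The disc is behind the shut flap, central at about (412,162), and the fingers are centred on it.

arm_command --pt "0 -0.006 0 0 0 0 0.06" --pt "0 -0.006 0 0 0 0 0.06" --pt "0 -0.006 0 0 0 0 0.06" --pt "0 -0.006 0 0 0 0 0.06" --pt "0 -0.006 0 0 0 0 0.06" --pt "0 -0.006 0 0 0 0 0.06" --pt "0 -0.005 0 0 0 0 0.06" --pt "0 -0.004 0 0 0 0 0.06" --pt "0 -0.004 0 0 0 0 0.06" --pt "0 -0.004 0 0 0 0 0.06" --pt "0 0 0 0 0 0 0.06"

```text
t: 12.0
eef_pos: [0.6408, 0.0141, 0.0793]
tcp_rot: [[0.001, -0.998, -0.059], [0.0, -0.059, 0.998], [-1.0, -0.001, -0.0]]
contact_force: [0.4, -0.5, -0.1]
width: 0.0455
```

```bash
python3 - <<'E'
from h import *
delta(-.028,-.003,.079)
cv2.imwrite("pics/s6.png",cv2.resize(eyes.camera("scene")[145:335,180:420,::-1],None,fx=3,fy=3,interpolation=cv2.INTER_CUBIC))
E
```

```text
t 12.0 hatch [-28.3  -2.2] z 0.07931536110048133 tool delta mm [ 0.3 -0.3 -0.8] z-axis angle rel hatch x 90.04912375594982 w 0.045468729149857424 q [-0.09  0.62 -0.04  0.91  0.   -0.15]
```

View pics/s6.png

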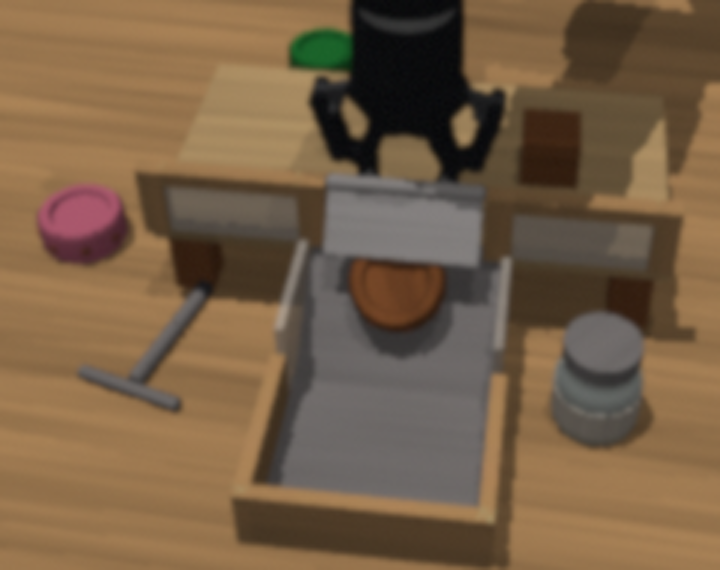

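The flap is open and the disc, at (397,288), has come through and is tipping onto the slide. I'll wait half a second, then draw back.

arm_command --pt "0 0 0 0 0 0 0.06" --pt "0 0 0 0 0 0 0.06" --pt "0 0 0 0 0 0 0.06" --pt "0 0 0 0 0 0 0.06" --pt "0 0 0 0 0 0 0.06"

```text
t: 12.55
eef_pos: [0.6401, 0.0141, 0.0794]
tcp_rot: [[0.0, -0.998, -0.059], [0.0, -0.059, 0.998], [-1.0, -0.0, 0.0]]
contact_force: [0.0, -0.5, -0.1]
width: 0.0454
```

```bash
python3 - <<'E'
from h import *
cv2.imwrite("pics/s7.png",cv2.resize(eyes.camera("scene")[145:335,180:420,::-1],None,fx=3,fy=3,interpolation=cv2.INTER_CUBIC))
E
```

```text
(no output)
```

View pics/s7.png

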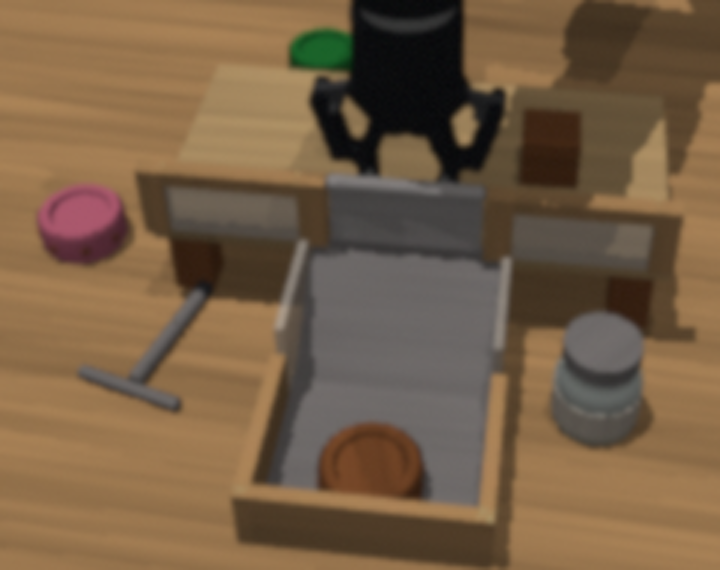

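The disc lies in the tray at (372,465). I draw back and lift clear.

arm_command --pt "0 0.01 0 0 0 0 0.06" --pt "0 0.02 0 0 0 0 0.06" --pt "0 0.02 0 0 0 0 0.06" --pt "0 0.02 0 0 0 0 0.06" --pt "-0.01 0.02 0 0 0 0 0.06" --pt "-0.02 0.01 0 0 0 0 0.06" --pt "-0.02 0 0 0 0 0 0.06" --pt "-0.02 0 0 0 0 0 0.06" --pt "-0.02 0 0 0 0 0 0.06" --pt "0 0 0 0 0 0 0.06" --pt "0 0 0 0 0 0 0.06" --pt "0 0 0 0 0 0 0.06"

```text
t: 13.8
eef_pos: [0.5397, 0.0083, 0.1684]
tcp_rot: [[-0.001, -0.998, -0.059], [0.0, -0.059, 0.998], [-1.0, 0.001, 0.0]]
contact_force: [0.2, -0.3, -1.1]
width: 0.045
```

arm_command --pt "0 0 0 0 0 0 0.06" --pt "0 0 0 0 0 0 0.06" --pt "0 0 0 0 0 0 0.06" --pt "0 0 0 0 0 0 0.06" --pt "0 0 0 0 0 0 0.06" --pt "0 0 0 0 0 0 0.06" --pt "0 0 0 0 0 0 0.06" --pt "0 0 0 0 0 0 0.06" --pt "0 0 0 0 0 0 0.06" --pt "0 0 0 0 0 0 0.06"

```text
t: 14.8
eef_pos: [0.5403, 0.0082, 0.1693]
tcp_rot: [[0.0, -0.998, -0.059], [0.0, -0.059, 0.998], [-1.0, -0.0, 0.0]]
contact_force: [-0.6, -0.1, -0.4]
width: 0.0451
```

```bash
python3 - <<'E'
from h import *
a=eyes.camera("scene")
for i in range(4):b=eyes.camera("scene")
print("change tray",np.abs(a[240:335,260:360].astype(int)-b[240:335,260:360]).mean())
cv2.imwrite("pics/s8.png",cv2.resize(b[145:335,180:420,::-1],None,fx=3,fy=3,interpolation=cv2.INTER_CUBIC))
im0=cv2.imread("pics/scene0.png")[:,:,::-1].astype(int)
for n,(x,y,w,h) in dict(key=(205,240,45,42),jar=(362,248,38,46),flap=(286,202,58,30),pillars=(225,195,60,45)).items():
    print(n,np.abs(im0[y:y+h,x:x+w]-b[y:y+h,x:x+w]).mean())
print("disc",H(ray("scene",(180+372/3,145+460/3),.038)));delta(0,0,.1)
E
```

```text
change tray 0.38649122807017544
key 3.2261022927689593
jar 2.7707856598016782
flap 2.6116858237547893
pillars 5.319259259259259
disc [1.684e+02 1.000e-01]
t 15.05 hatch [-129.1   -2.3] z 0.16931710383820592 tool delta mm [  69.3 -129.1    2.2] z-axis angle rel hatch x 90.04553249027701 w 0.045377559616655676 q [-0.12  0.36 -0.22  0.99 -0.   -0.18]
```

View pics/s8.png

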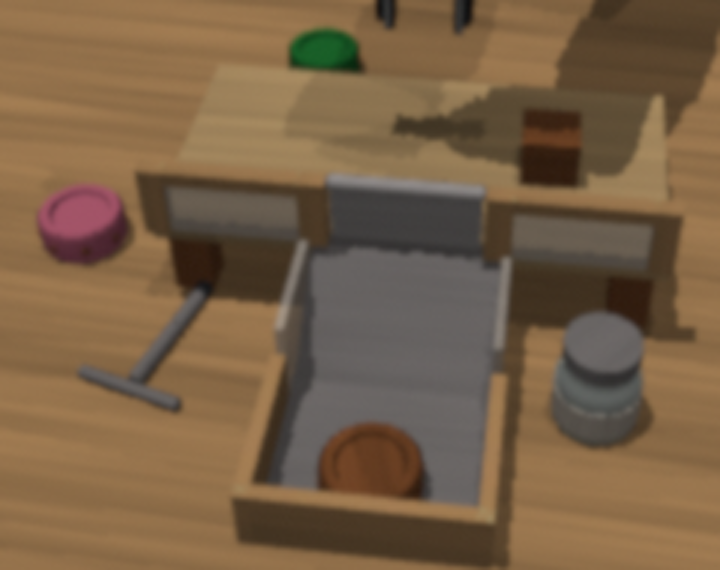

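The flap hangs shut, the disc is at rest in the tray, and the block, jar and key have not moved. The arm is clear of everything.

```bash
python3 -c "
from cell import r
print(r.hand_in())"
```

```text
the job is handed in; nothing more can be done
None
```

The disc is in the catch tray and the job is handed in at about 15 s of the 43 s allowed; no verdict is reported back.

I cradled the disc between the two half-open fingertips and pushed it sideways to the hatch's middle line. I then turned the tool 90° and pushed the disc through the flap. It slid into the tray by itself, and I drew the fingers back and lifted them clear.

**Last checks:**
- **Disc:** it lies at rest in the tray at about (168, 0) mm in the hatch frame. Two pictures of the tray about 0.2 s apart showed no visible change.
- **Flap:** it looks shut, as it did at the start. I judged this from the scene picture, not from a joint reading.
- **Block, jar and chuck key:** they appear where they stood at the start. The jar and key matched the starting picture by image difference; I checked the block only by eye.
- **Arm:** it was clear of everything, with contact forces at noise level.

One small disagreement: after the sideways push, the wrist camera put the disc at y = -4 mm, where the arm's position implied about 0. That was well inside the ±30 mm allowed. No check failed.

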